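# Snap a push-type grease gun onto a tilted bearing nipple and hold it there

### The job

Grease the bearing block: pick up the push-type grease gun with the wide flared nose (not the slim-nosed one), set its mouth squarely over the block's tilted nipple and press it along the nipple until it snaps on and its mouth sits fully home on the nipple's collar. Finish while still gripping the gun and holding it pressed home against the nipple's spring; do not let go. Leave the slim gun and the loose tins and lid where they are.

Things in the scene. Friction and masses are not known exactly. Their poses are not given: they have to be found in the camera images.
- wide_gun: The gun to use: 105 mm long, loose, 0.18-0.35 kg, stands upright on its mouth. Origin: centre of the mouth, z axis from mouth to rear. Steel nose: rim 39 mm across, 34 mm at its top. The mouth is 31 mm wide, then 28 mm; 7 to 9.5 mm in it narrows to 23 mm, a crest that must pass the nipple's balls, with a groove for them 13 to 18 mm in; beyond, a 23 mm bore with a flat floor 37 mm from the mouth.
- wide_gun_shoulder (a point): Centre of the wide gun's flat shoulder, 45 mm from the mouth along its z axis. Above it is the aluminium barrel, 27 mm in diameter and 60 mm long, to be gripped from above with the fingertips just over the shoulder (34 mm across), which then carries the push.
- slim_gun: A second gun that does not fit: same barrel and length, but below a 34 mm disc under the barrel its nose is slim (20 mm across, 26 mm at the mouth). Stands upright on its mouth, origin at the centre of the mouth. The two guns change places at random.
- nipple: Steel nipple on the fixed grey bearing block (base 76 x 124 mm, 72 mm high, shaft along its y). Origin: centre of the upper face of the nipple's collar (42 mm across), 77 mm above the worktop; z axis points out along the nipple, leaning 30 degrees from vertical to the block's -x, roughly towards the robot (block yaw within 0.5 rad). 20 mm thick, 34 mm long above the collar, chamfered tip.
- nipple_balls (a point): Point on the nipple's axis 14 mm above the collar, at the level of its three sprung detent balls, which stand 3.5 mm out of its sides. They resist (2 to 5 N) from about 5 to 2 mm before home, then snap into the gun's groove and help the gun home, the push falling by 2 to 4 N.
- valve_pin (a joint): Spring valve pin, 9 mm thick, standing 10 mm out of the nipple's tip: 0 = out, grows as pressed in (m, at most 0.010). Meets the bore floor 7 mm before home; pushes back 8 N at once, 13.6 N at 7 mm. Reads 0.0065 to 0.007 with the gun fully home; pushes the gun off when released. Pressing home takes 11 to 18 N along the nipple; more only loads the collar.
- tin_14: Loose metal tin, 55 mm wide, 24 mm high, a bystander; origin at the centre of its underside.
- tin_20: Loose metal tin like tin_14, a bystander.
- lid_1: Loose metal tin lid, 58 mm wide, 10 mm high, a bystander; origin at the centre of its underside.

How it is judged (in metres and radians):
On the way, in this order (a step that is already met when the one before it is completed fails the run):
1. the wide-nosed gun is gripped and lifted clear of the worktop (height (world z) of wide_gun above 0.04 m and contact force between the fingers and wide_gun above 1 N), for 0.1 s.
2. the gun is snapped fully home on the nipple (z of wide_gun in the frame of nipple below 0.002 m and distance between wide_gun and nipple below 0.005 m and value of joint valve_pin above 0.0055 m), for 0.2 s.
At the end, for the whole second after the job is handed in: The wide gun's mouth is on the nipple's collar (within 2 mm along the nipple, 5 mm in all), the gun is within 0.12 rad of the nipple's axis, the valve pin is pressed in more than 5.5 mm, the gun is at rest and the fingers still grip it (all of step 2 and angle between the z axis of wide_gun and the z axis of nipple, either way round below 0.12 rad and contact force between the fingers and wide_gun above 2 N and linear speed of wide_gun below 0.02 m/s); the arm keeps its last pose, push and grip.
It fails at once if the slim gun is moved more than 30 mm or tipped (distance of slim_gun from where it was at the start of the episode above 0.03 m or angle between slim_gun's own z axis and vertical above 0.5 rad).
It fails at once if a loose tin or the lid is moved more than 30 mm (distance of any of tin_14, tin_20, lid_1 from where it was at the start of the episode above 0.03 m).
It also fails if it takes over 51 s, if anything falls off the work surface, if the arm or the gripper's body presses on something with over 40 N, if the wrist force passes 120 N, or if a joint passes its speed limit or range.

### The arm

A 6-joint arm with a two-finger parallel gripper is mounted at the origin on a cart in front of the work surface, level with it; the furniture and walls round the work are solid. World frame = base frame: x ahead of the robot, y to its left, z up, the work surface at z = 0. Lengths are in mm, angles in rad, forces in N, time in s.
With the tool pointing down it reaches from about 350 to 975 mm from the base axis. Payload 7.1 kg.
Tool frame: the origin (TCP) lies midway between the tips of the shut fingers; the grasp point (between the pads) lies 19 mm behind it (ctrl.grip_depth is the distance from the TCP to the grasp point, in mm); z points along the fingers, y is the line along which they close (so a half turn about z gives the same grasp; the last joint's range is limited). The gripper opens to 88 mm and grips with 3 to 60 N. Pads are 20 mm wide; open, the fingers measure 115 mm over their backs; the gripper's body (75 mm by 178 mm) begins 61 mm behind the grasp point.
Start: joints at [-1.343, 0.423, 1.63, -0, 1.089, -0.019], TCP at [152.708, -606.04, 222.675] pointing down, gripper open.
Joint ranges: [-3, 3], [-0.9, 2.11], [0.09, 2.58], [-1.31, 4.45], [0.11, 2.69], [-2.54, 2.54]. Speed limits (rad/s): [2.39, 2.39, 3.01, 3.14, 3.14, 3.14].

### API

Orientations are given as a rotation vector (axis times angle).
In Python, from workcell import get_obs, vision, ctrl gives the robot as it stands.
- The arm moves only by the tool step_arm, never from a script. Its argument "plan" is a list of rows, each a list of 7 numbers: the opening, from -1 (shut) to 1 (fully open), then the shift along the tool's x, y, z as a fraction of full scale, then the turn, a rotation vector about the tool's x, y, z as a fraction of full scale. In form: [[fingers, dx, dy, dz, wx, wy, wz], ...]. A call has 1 to 20 rows; each row shifts and turns the commanded pose from where the row before left it, along the tool's axes as they then stand; what a row does not reach is not made up. Full scale, the value 1, is 50 mm for a shift and 0.12 rad for a turn. A row lasts 1/8 s, in which the tool goes at most 62.5 mm and 10.7 degrees, less where a joint would pass 70% of its speed; a pose out of reach is approached as far as the arm can. A call with a number of a shift or a turn outside -1 to 1 is refused whole. A call with a gripper value outside its range is refused whole. The fingers move at their own pace and stop on an object; the grip force is fixed at half the most. Time passes only in rows, so rows that do not move let the fingers close. It gives the time, the measured TCP pose, the force, the opening and the grip force at its end, in the units of the state.
- get_obs(): the state, without advancing time (a new reading comes with each control period).
- vision.get_image(name): name is "side" or "top" or "wrist"; returns a dict with "pixels" (384x512x3 uint8, red, green, blue), "depth" (384x512 float32, mm along the optical axis (not along the pixel's ray), 0 where there is no reading), "fx", "fy", "cx", "cy" (pixels), "k1" (the pictures are not rectified: a ray, as slopes to the right and down, at radius r is drawn at 1 + k1 r^2 times it, then the intrinsics apply), "T" (4x4, takes a point from camera to world coordinates); the wrist camera has in their place "T_tool_cam" (4x4, takes a point from camera to tool coordinates, whose origin is the TCP and whose axes are the flange's). Camera axes: x right, y down, z forward; pixel columns grow to the right and rows downward; lengths in mm; the calibration is good to about 2 mm. A picture is of the moment at which its call begins: read the wrist's pose just before it.
- ctrl.close_job(): hands the job in; it is judged then, once.
The state is a dict: "t": time; "qpos": joint angles; "qvel": joint speeds; "joint_torque": joint torques, N m; "ee_pos": TCP position; "orientation": TCP orientation; "ft_force": force on the tool from outside, world axes, zero at the start; "moment": the same for the moment, N m; "width": finger opening in mm; "grasp_force": force on a finger pad.
Only numpy, scipy, OpenCV 4.12 (cv2) and the standard library are available. Lean on these libraries where they do the work, as an engineer would, in place of code of your own. Each camera call takes 0.05 s, during which the arm holds its last target. There are 200 camera calls.

## Working session

There is one attempt and no reset: what is moved stays moved. The work goes in short steps, Python scripts to look and compute and a tool call to move; the robot and the scene stay as the last step left them, time stands still between calls to the robot, and variables do not carry over. Pictures are saved under pics/ and viewed, at most 10 in all, crops included, and the job is handed in when it is done.

Besides the shell and the picture viewer there is one more tool, called after "Emit:" as a command line: name --pt "numbers of a row" for each row, then --argument value for the rest. step_arm: Moves the arm, as the interface text tells. Its arguments: {"type":"object","properties":{"plan":{"type":"array","items":{"type":"array","items":{"type":"number","minimum":-1,"maximum":1}}}},"required":["plan"]}

```bash
ls; mkdir -p pics; python3 - <<'E'
from workcell import get_obs, vision, ctrl
import cv2,numpy as np,pickle
print(get_obs()); print(ctrl.grip_depth)
d={}
for n in("side","top","wrist"):
    m=vision.get_image(n); d[n]=m
    print(n,{k:v for k,v in m.items() if k not in("pixels","depth")},(m["depth"]>0).mean())
    cv2.imwrite(f"pics/{n}0.png",m["pixels"][:,:,::-1])
pickle.dump(d,open("d0.pkl","wb"))
a=np.hstack([cv2.resize(d[n]["pixels"],(400,300)) for n in("side","wrist")])
b=cv2.resize(d["top"]["pixels"],(400,300))
cv2.imwrite("pics/all0.png",np.vstack([a,np.hstack([b,b*0])])[:,:,::-1])
E
```

```text
pics
{'t': 0.0, 'qpos': array([-1.34301854e+00,  4.23840105e-01,  1.63070214e+00,  3.89091649e-06,
        1.08857381e+00, -1.89851766e-02]), 'qvel': array([ 1.77238714e-03, -3.39463084e-04, -3.67910065e-04,  4.84644076e-05,
        1.84113129e-03, -9.15791594e-04]), 'joint_torque': array([ 9.97203533e-04, -5.44628656e+01, -2.73666930e+01,  6.44274708e-02,
        2.29074742e-02, -1.06570149e-04]), 'ee_pos': array([ 152.57518102, -605.51441425,  221.89737931]), 'orientation': array([-3.11620715e+00, -3.86442341e-01,  2.43860702e-04]), 'ft_force': array([-0.05205567, -0.37279109,  0.93548244]), 'moment': array([-0.0047022 ,  0.01311721, -0.02182573]), 'grasp_force': 0.0, 'width': 87.84986898634352}
18.700000000000003
side {'fx': 365.57468095970523, 'fy': 365.57468095970523, 'cx': 252.4386883680096, 'cy': 190.4548481571085, 'k1': -0.002985882296535848, 'T': array([[-8.86855893e-01, -1.73916966e-01,  4.28064848e-01,
         6.58833333e+01],
       [-4.61639724e-01,  3.72373383e-01, -8.05125350e-01,
         8.23395505e+02],
       [-1.93749972e-02, -9.11641899e-01, -4.10528509e-01,
   
[... 439 characters left out ...]
     [ 6.73449741e-03, -1.42289276e-01, -9.89802207e-01,
         1.21747570e+03],
       [ 0.00000000e+00,  0.00000000e+00,  0.00000000e+00,
         1.00000000e+00]])} 0.9960734049479166
wrist {'fx': 308.2503170581132, 'fy': 308.2503170581132, 'cx': 256.15462941104136, 'cy': 192.97192710275627, 'k1': -0.06448042305816377, 'T_tool_cam': array([[-7.06091108e-04, -9.59224106e-01, -2.82645741e-01,
         7.73852837e+01],
       [ 9.99999288e-01, -9.49343985e-04,  7.23672786e-04,
        -8.85941294e-01],
       [-9.62492416e-04, -2.82645029e-01,  9.59224093e-01,
        -1.61916610e+02],
       [ 0.00000000e+00,  0.00000000e+00,  0.00000000e+00,
         1.00000000e+00]])} 0.9958089192708334
```

View pics/all0.png

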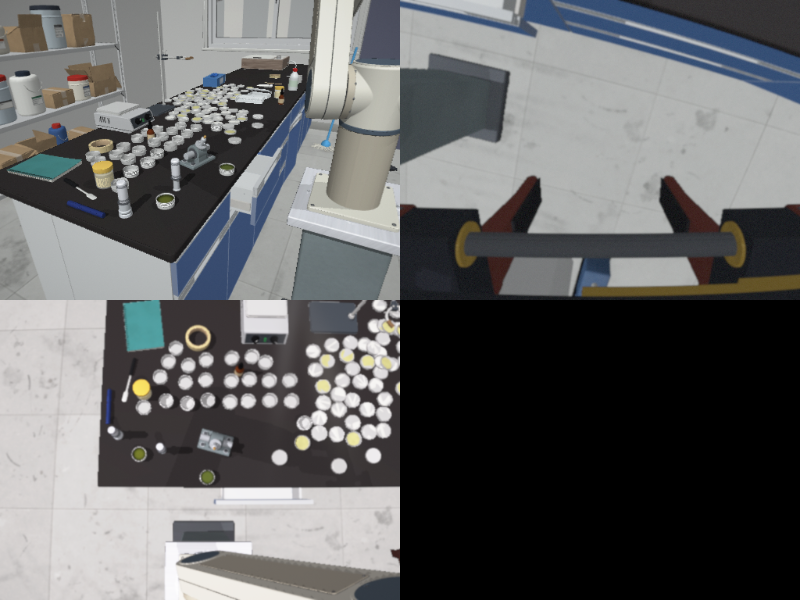

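The composite shows the guns in side at about (123,197) and (176,175), the block at (197,152), and in top the guns at (115,133) and (160,148). I'll enlarge both views.

```bash
cat > h.py <<'E'
import numpy as np,cv2
def rays(m,uv,T=None):
    K=np.array([[m["fx"],0,m["cx"]],[0,m["fy"],m["cy"]],[0,0,1]])
    uv=np.asarray(uv,float).reshape(-1,1,2)
    p=cv2.undistortPoints(uv,K,np.array([m["k1"],0,0,0.]))[:,0]
    T=m["T"] if T is None else T
    d=np.c_[p,np.ones(len(p))]@T[:3,:3].T
    return T[:3,3],d   # d scaled: depth*d + o
def tri(l):  # list of (o,d)
    A=0;b=0
    for o,d in l:
        d=d/np.linalg.norm(d);P=np.eye(3)-np.outer(d,d);A=A+P;b=b+P@o
    x=np.linalg.solve(A,b)
    return x,[np.linalg.norm(np.cross(x-o,d/np.linalg.norm(d))) for o,d in l]
def proj(m,X,T=None):
    T=m["T"] if T is None else T
    c=(np.asarray(X)-T[:3,3])@T[:3,:3]; s=c[...,:2]/c[...,2:]
    s=s*(1+m["k1"]*(s**2).sum(-1,keepdims=True))
    return s*[m["fx"],m["fy"]]+[m["cx"],m["cy"]]
def cloud(m,T=None):
    h,w=m["depth"].shape
    u,v=np.meshgrid(np.arange(w),np.arange(h))
    o,d=rays(m,np.c_[u.ravel(),v.ravel()].astype(float),T)
    return (o+d*m["depth"].reshape(-1,1)).reshape(h,w,3)
def wristT(m,ob):
    T=np.eye(4);T[:3,:3]=cv2.Rodrigues(ob["orientation"])[0];T[:3,3]=ob["ee_pos"]
    return T@m["T_tool_cam"]
E
python3 - <<'E'
import pickle,cv2,numpy as np
d=pickle.load(open("d0.pkl","rb"))
s=d["side"]["pixels"][160:290,120:320]; t=d["top"]["pixels"][150:240,125:325]
a=cv2.resize(s,(800,520),interpolation=cv2.INTER_CUBIC)
b=cv2.resize(t,(800,360),interpolation=cv2.INTER_CUBIC)
cv2.imwrite("pics/s1.png",a[:,:,::-1]);cv2.imwrite("pics/t1.png",b[:,:,::-1])
E
```

```text
(no output)
```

View pics/s1.png

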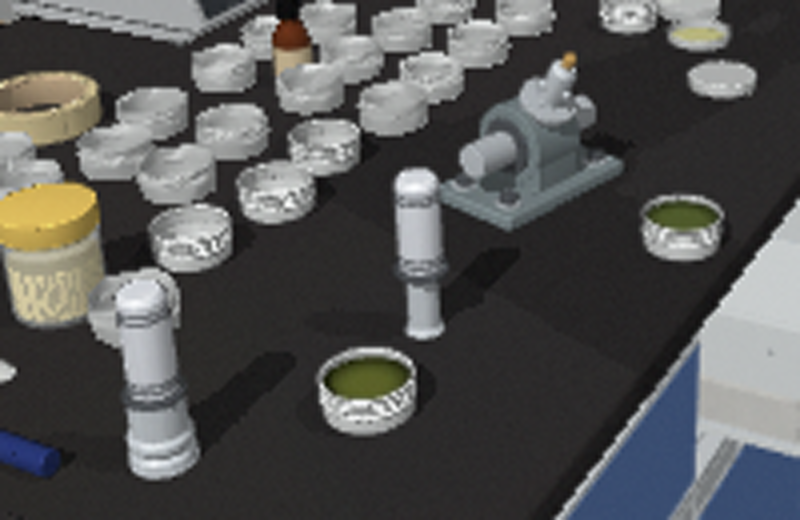

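View pics/t1.png

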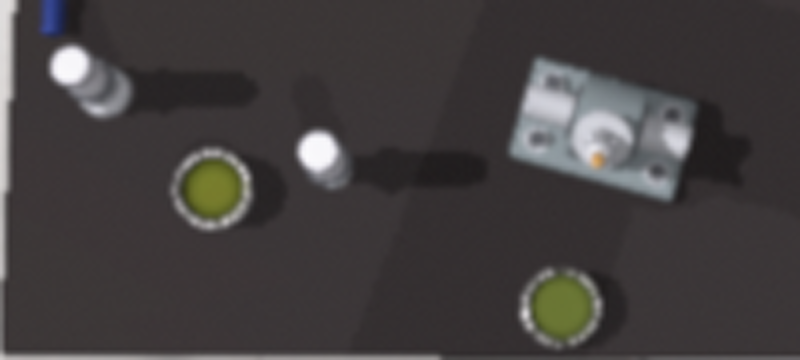

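Side crop: the wide-nosed gun is the left one (cap (145,287), base (163,460)); the slim gun is at (420,170–335); nipple pin tip at (569,57). Top crop: wide gun cap (70,65), slim cap (319,152), pin tip (598,160), block corners (540,57), (697,100), (675,200), (510,157).

```bash
python3 - <<'E'
import pickle,numpy as np
from h import *
d=pickle.load(open("d0.pkl","rb"));S,Tm=d["side"],d["top"]
fs=lambda u,v:((u+.5)/4-.5+120,(v+.5)/4-.5+160)
ft=lambda u,v:((u+.5)/4-.5+125,(v+.5)/4-.5+150)
def r(m,p): o,D=rays(m,[p]); return o,D[0]
for n,a,b in [("wide cap",(145,285),(70,65)),("slim cap",(419,178),(319,150)),("pin",(569,57),(598,160)),("tinA",(368,380),(212,188)),("tinB",(682,215),(561,307))]:
    print(n,*[np.round(q,1) for q in tri([r(S,fs(*a)),r(Tm,ft(*b))])])
def onz(m,p,z): o,D=r(m,p); return np.round(o+D*(z-o[2])/D[2],1)
print("wide base side",onz(S,fs(163,460),0),"slim base",onz(S,fs(425,330),0))
c=[onz(Tm,ft(*p),8) for p in [(540,57),(697,100),(675,200),(510,157)]];print(c,np.mean(c,0))
ang=[np.arctan2(*(c[j]-c[i])[[1,0]]) for i,j in((1,0),(2,3))];print("y dir ang",ang, [a-np.pi/2 for a in ang])
# clouds
for nm,m in d.items():
    if nm=="wrist":continue
    C=cloud(m)
    for lab,c0 in (("wide",(590,329)),):pass
    k=(C[...,2]>60)&(C[...,2]<200)&(C[...,0]>300)&(C[...,0]<620)&(C[...,1]>-100)&(C[...,1]<420)
    P=C[k]; print(nm,len(P)); 
    import collections
    lab,cnt=None,None
    n,l=cv2.connectedComponents(k.astype(np.uint8))
    for i in range(1,n):
        q=C[l==i]
        if len(q)>15: print(len(q),np.round(np.median(q,0)),np.round(q.max(0)))
E
```

```text
wide cap [549.  343.7 104.3] [1.9 1.9]
slim cap [490.4 171.9 100.6] [2.1 2.1]
pin [483.3 -17.3 110. ] [0.9 0.9]
tinA [475.  259.2  16.5] [1.8 1.8]
tinB [388.7   4.8  19. ] [1.2 1.2]
wide base side [545.4 350.5   0. ] slim base [485.8 178.2  -0. ]
[array([576.2,  19.6,   8. ]), array([543.8, -97. ,   8. ]), array([469. , -79.5,   8. ]), array([500.9,  42. ,   8. ])] [522.475 -28.725   8.   ]
y dir ang [np.float64(1.2997610121962673), np.float64(1.3140398727029952)] [np.float64(-0.2710353145986293), np.float64(-0.2567564540919014)]
side 734
222 [496. -10.  76.] [543.   3. 114.]
214 [483. 183.  86.] [501. 190. 104.]
298 [541. 354.  87.] [559. 362. 104.]
top 526
112 [548. 342. 101.] [564. 357. 109.]
318 [515. -24.  73.] [547.   0. 116.]
96 [489. 171. 103.] [504. 185. 110.]
```

Emit:
step_arm --pt "1 0.3 -0.3 0 0 0 0" --pt "1 0.5 -0.5 0 0 0 0" --pt "1 0.65 -0.65 0 0 0 0" --pt "1 0.65 -0.65 0 0 0 0" --pt "1 0.65 -0.65 0 0 0 0" --pt "1 0.65 -0.65 0 0 0 0" --pt "1 0.65 -0.65 0 0 0 0" --pt "1 0.65 -0.65 0 0 0 0" --pt "1 0.65 -0.65 0 0 0 0" --pt "1 0.65 -0.65 0 0 0 0" --pt "1 0.65 -0.65 0 0 0 0" --pt "1 0.65 -0.65 0 0 0 0" --pt "1 0.65 -0.65 0 0 0 0" --pt "1 0.65 -0.65 0 0 0 0" --pt "1 0.6 -0.6 0 0 0 0" --pt "1 0.4 -0.4 0 0 0 0" --pt "1 0 0 0 0 0 0" --pt "1 0 0 0 0 0 0"

```text
t: 2.4
ee_pos: [499.8, -23.2, 222.5]
orientation: [-3.118, -0.388, 0.002]
ft_force: [0.2, -0.0, -0.8]
width: 88.1
grasp_force: 0.0
```

```bash
cat > shot.py <<'E'
import sys,pickle,cv2
from workcell import get_obs, vision
n=sys.argv[1]
ob=get_obs(); m=vision.get_image("wrist"); pickle.dump((ob,m),open(n+".pkl","wb"))
cv2.imwrite(f"pics/{n}.png",m["pixels"][:,:,::-1])
print(ob["qpos"].round(3),ob["ee_pos"].round(1),ob["orientation"].round(4))
E
python3 shot.py w1
```

```text
[-0.07   0.241  1.901 -0.     1.001  1.253] [499.8 -23.2 222.5] [-3.1176e+00 -3.8770e-01  1.5000e-03]
```

Emit:
step_arm --pt "1 0.3 -0.3 0 0 0 0" --pt "1 0.3 -0.5 0 0 0 0" --pt "1 0.3 -0.5 0 0 0 0" --pt "1 0.1 -0.3 0 0 0 0" --pt "1 0 0 0 0 0 0" --pt "1 0 0 0 0 0 0"

```text
t: 3.2
ee_pos: [529.5, 66.0, 222.6]
orientation: [3.117, 0.386, -0.001]
ft_force: [-0.0, 0.2, -0.4]
width: 87.8
grasp_force: 0.0
```

```bash
python3 shot.py w2; python3 - <<'E'
import cv2,numpy as np
a,b=[cv2.imread(f"pics/{n}.png") for n in("w1","w2")]
cv2.imwrite("pics/w12.png",np.hstack([cv2.resize(a,(400,300)),cv2.resize(b,(400,300))]))
E
```

```text
[ 0.102  0.29   1.832 -0.     1.021  1.426] [529.5  66.  222.6] [ 3.1175e+00  3.8640e-01 -6.0000e-04]
```

View pics/w12.png

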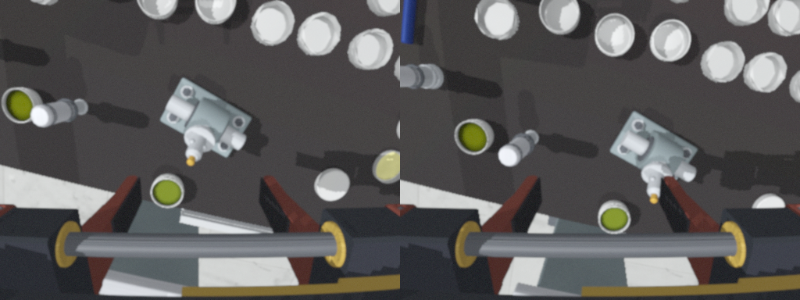

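w1 shows the block with pin tip at about (190,160) of 400×300; in w2 it's at (254,198), beside a finger. I'll enlarge the nipple in both, along with a depth-cloud fit.

```bash
python3 - <<'E'
import cv2,numpy as np,pickle
from h import *
f=[]
for n,(u,v) in (("w1",(220,155)),("w2",(300,205))):
    ob,m=pickle.load(open(n+".pkl","rb")); f.append(cv2.resize(m["pixels"][v:v+60,u:u+50],(400,480),interpolation=cv2.INTER_CUBIC))
    C=cloud(m,wristT(m,ob)); k=(abs(C[...,0]-510)<60)&(abs(C[...,1]+20)<60)
    q=C[k&(C[...,2]>92)]; print(n,len(q),q.mean(0).round(1),q.max(0).round(1))
    q=C[k&(C[...,2]>74)&(C[...,2]<92)]; print(q.mean(0).round(1))
cv2.imwrite("pics/nip.png",np.hstack(f)[:,:,::-1])
E
```

```text
w1 44620 [520.2 -20.8 310.5] [548.7  40.  339.8]
[509.1 -22.3  81.9]
w2 13091 [554.2  24.  300.5] [570.   40.  339.9]
[510.5 -17.2  82.6]
```

View pics/nip.png

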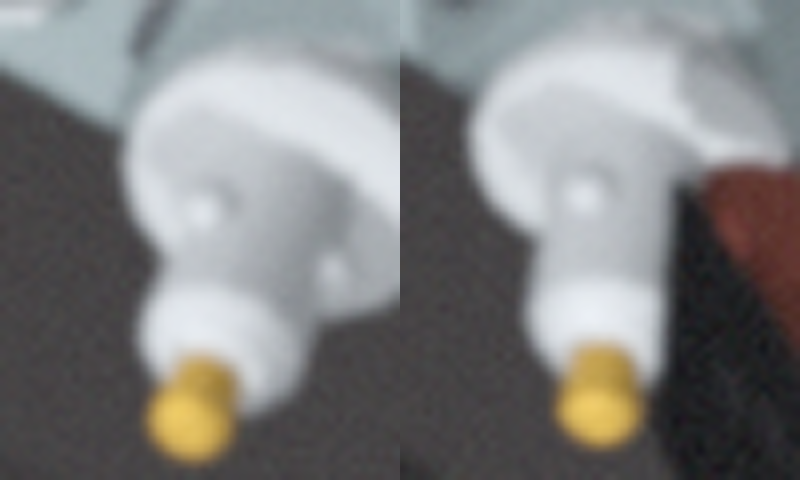

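The crop shows the pin end face at about (190,425) in the w1 half and (199,412) in the w2 half; collar and two balls are clearly visible. Next I fit the nipple pose and move over the wide gun.

```bash
python3 - <<'E'
import cv2,numpy as np,pickle
from h import *
from scipy.optimize import least_squares
d=pickle.load(open("d0.pkl","rb"))
W={}
for n in("w1","w2"):
    ob,m=pickle.load(open(n+".pkl","rb"));W[n]=(m,wristT(m,ob))
c8=lambda u,v,a,b:np.array([(u+.5)/8-.5+a,(v+.5)/8-.5+b])
pin={"w1":c8(190,425,220,155),"w2":c8(199,412,300,205)}
def rr(n,p): m,T=W[n]; o,D=rays(m,[p],T); return o,D[0]
print("pin tip wrist tri",tri([rr(n,pin[n]) for n in W]))
# yaw from w1 corners
q=[]
for p in [(180,78),(250,112),(232,157),(160,122)]:
    o,D=rr("w1",np.array(p)*1.28); q.append(o+D*(8-o[2])/D[2])
q=np.array(q);print(q.round(1),q.mean(0)); print([np.arctan2(*(q[j]-q[i])[[1,0]])-np.pi/2 for i,j in((1,0),(2,3))],[np.arctan2(*(q[j]-q[i])[[1,0]]) for i,j in((3,0),(2,1))])
# axis check: nipple base balls etc: project model for psi
for psi in(-.2,-.264,-.33):
    z=np.array([-.5*np.cos(psi),-.5*np.sin(psi),.866]);t=tri([rr(n,pin[n]) for n in W])[0];O=t-44*z
    print(psi,"O",O.round(1),{n:[((proj(W[n][0],O+z*s,W[n][1])-b+.5)*8-.5).round() for s in(0,14,34)] for n,b in(("w1",(220,155)),("w2",(300,205)))})
E
```

```text
pin tip wrist tri (array([480.0612378 , -15.14684446, 112.42565242]), [np.float64(0.02512163369665585), np.float64(0.025121633696732135)])
[[570.2  26.4   8. ]
 [547.2 -91.    8. ]
 [469.3 -84.3   8. ]
 [497.4  42.1   8. ]] [521.0315028  -26.74086712   8.        ]
[np.float64(-0.1939989847044572), np.float64(-0.21821799525823815)] [np.float64(-0.21228678660240877), np.float64(-0.08596159950377513)]
-0.2 O [501.6 -19.5  74.3] {'w1': [array([273., 182.]), array([249., 254.]), array([211., 365.])], 'w2': [array([219., 146.]), array([213., 225.]), array([204., 347.])]}
-0.264 O [501.3 -20.9  74.3] {'w1': [array([283., 187.]), array([256., 258.]), array([213., 366.])], 'w2': [array([228., 151.]), array([219., 229.]), array([206., 348.])]}
-0.33 O [500.9 -22.3  74.3] {'w1': [array([293., 193.]), array([262., 262.]), array([215., 368.])], 'w2': [array([236., 156.]), array([225., 232.]), array([208., 349.])]}
```

Emit:
step_arm --pt "1 0.2 -0.3 0 0 0 0" --pt "1 0.3 -0.6 0 0 0 0" --pt "1 0.3 -0.8 0 0 0 0" --pt "1 0.3 -0.8 0 0 0 0" --pt "1 0.2 -0.8 0 0 0 0" --pt "1 0.2 -0.7 0 0 0 0" --pt "1 0.1 -0.6 0 0 0 0" --pt "1 0 -0.4 0 0 0 0" --pt "1 0 0 0 0 0 0" --pt "1 0 0 0 0 0 0"

```text
t: 4.5
ee_pos: [546.3, 327.7, 222.6]
orientation: [3.117, 0.386, -0.0]
ft_force: [0.2, -0.9, 0.5]
width: 87.7
grasp_force: 0.0
```

```bash
python3 shot.py w3
```

```text
[ 0.522  0.441  1.602 -0.     1.1    1.846] [546.3 327.7 222.6] [ 3.1173e+00  3.8620e-01 -5.0000e-04]
```

```bash
python3 - <<'E'
import cv2,numpy as np,pickle
from h import *
ob,m=pickle.load(open("w3.pkl","rb"));T=wristT(m,ob)
print(proj(m,np.array([[548,345,105.],[548,345,0]]),T))
c=proj(m,np.array([548,345,60.]),T).round().astype(int)-[50,60];c=np.maximum(c,0);print(c)
g=cv2.resize(m["pixels"][c[1]:c[1]+150,c[0]:c[0]+100],(400,600),interpolation=cv2.INTER_CUBIC)
ob,m=pickle.load(open("w1.pkl","rb"))
b=cv2.resize(m["pixels"][85:235,220-20:220+80+20-20],(400,600),interpolation=cv2.INTER_CUBIC)
b=cv2.resize(m["pixels"][90:230,195:330],(400,415),interpolation=cv2.INTER_CUBIC);b=np.vstack([b,np.zeros((185,400,3),np.uint8)])
cv2.imwrite("pics/bg.png",np.hstack([b,g])[:,:,::-1])
E
```

```text
[[239.33837083 181.81946155]
 [243.58487448 161.18481552]]
[191 111]
```

View pics/bg.png

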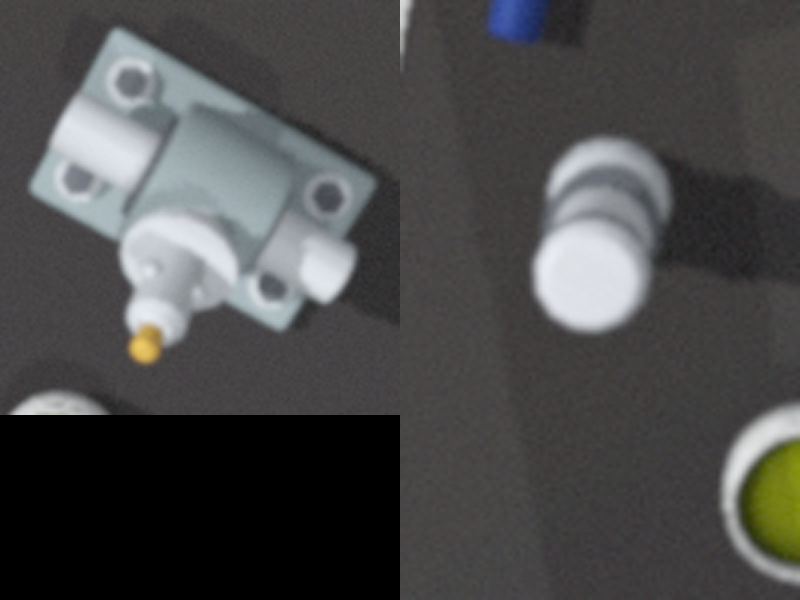

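Left half: block corners (115,27), (377,180), (287,332), (32,188) and bolts (131,82), (327,195), (77,178), (270,288). Right half: gun cap centre (591,275), rim outline top 137 and right 671, so its mouth centre is about (609,199).

```bash
python3 - <<'E'
import cv2,numpy as np,pickle
from h import *
d=pickle.load(open("d0.pkl","rb"))
W={}
for n in("w1","w2","w3"):
    ob,m=pickle.load(open(n+".pkl","rb"));W[n]=(m,wristT(m,ob))
def onz(n,p,z):
    m,T=W[n];o,D=rays(m,[p],T);return o+D[0]*(z-o[2])/D[0][2]
s=400/135
f=lambda u,v:((u+.5)/s-.5+195,(v+.5)/s-.5+90)
for z,P in((10,[(115,27),(377,180),(287,332),(32,188)]),(10,[(131,82),(327,195),(270,288),(77,178)])):
    q=np.array([onz("w1",f(*p),z) for p in P]);print(q.round(1).tolist(),q.mean(0).round(1))
    a=lambda i,j:round(float(np.arctan2(*(q[j]-q[i])[[1,0]])),3)
    print("len",np.linalg.norm(q[1]-q[0]).round(1),np.linalg.norm(q[2]-q[1]).round(1),"yaw",a(1,0)-np.pi/2,a(2,3)-np.pi/2,a(3,0),a(2,1))
g=lambda u,v:((u+.5)/4-.5+191,(v+.5)/4-.5+111)
print("cap",onz("w3",g(191,277),105),onz("w3",g(191,277),103),"mouth",onz("w3",g(209,199),2))
c8=lambda u,v,a,b:np.array([(u+.5)/8-.5+a,(v+.5)/8-.5+b])
for n,p in(("w1",c8(190,425,220,155)),("w2",c8(199,412,300,205))): print("pin",onz(n,p,115.1))
m,T=W["w3"];C=cloud(m,T);k=(C[...,2]>85)&(C[...,2]<125)&(np.hypot(C[...,0]-548,C[...,1]-345)<40)
print(k.sum(),C[k].mean(0),np.percentile(C[k][:,2],[50,95]))
E
```

```text
[[572.3, 23.0, 10.0], [539.7, -95.4, 10.0], [467.2, -77.4, 10.0], [501.7, 41.8, 10.0]] [520.2 -27.   10. ]
len 122.8 74.6 yaw -0.2687963267948965 -0.2807963267948965 -0.26 -0.243
[[553.1, 11.9, 10.0], [528.6, -77.1, 10.0], [484.4, -65.0, 10.0], [510.2, 24.6, 10.0]] [519.1 -26.4  10. ]
len 92.4 45.8 yaw -0.2687963267948965 -0.2807963267948965 -0.287 -0.268
cap [549.60576553 346.30134399 105.        ] [549.09371974 346.29257644 103.        ] mouth [549.1663611  346.11761437   2.        ]
pin [480.96751064 -15.02428603 115.1       ]
pin [481.30952653 -14.15934477 115.1       ]
678 [551.46040572 346.01529654 102.76214108] [104.11292357 105.6317732 ]
```

Emit:
step_arm --pt "1 0.15 -0.34 0.3 0 0 0" --pt "1 0 0 0.5 0 0 0" --pt "1 0 0 0.6 0 0 0" --pt "1 0 0 0.6 0 0 0" --pt "1 0 0 0.6 0 0 0" --pt "1 0 0 0.5 0 0 0" --pt "1 0 0 0.3 0 0 0" --pt "1 0 0 0.1 0 0 0" --pt "1 0 0 0 0 0 0" --pt "1 0 0 0 0 0 0"

```text
t: 5.8
ee_pos: [550.1, 347.2, 48.7]
orientation: [-3.117, -0.386, -0.002]
ft_force: [0.0, 0.3, -0.2]
width: 87.8
grasp_force: 0.0
```

Emit:
step_arm --pt "1 0 0 0.03 0 0 0" --pt "-1 0 0 0 0 0 0" --pt "-1 0 0 0 0 0 0" --pt "-1 0 0 0 0 0 0" --pt "-1 0 0 0 0 0 0" --pt "-1 0 0 0 0 0 0" --pt "-1 0 0 0 0 0 0" --pt "-1 0 0 0 0 0 0" --pt "-1 0 0 0 0 0 0"

```text
t: 6.92
ee_pos: [549.5, 346.7, 46.1]
orientation: [3.118, 0.387, -0.0]
ft_force: [1.3, 0.0, -1.2]
width: 26.3
grasp_force: 30.0
```

Emit:
step_arm --pt "-1 0 0 -0.2 0 0 0" --pt "-1 0 0 -0.5 0 0 0" --pt "-1 0 0 -0.6 0 0 0" --pt "-1 0 0 -0.6 0 0 0" --pt "-1 0 0 -0.6 0 0 0" --pt "-1 0 0 -0.6 0 0 0" --pt "-1 0 0 -0.4 0 0 0" --pt "-1 0 0 -0.2 0 0 0" --pt "-1 -0.18 0.3 0 0 0 0" --pt "-1 -0.35 0.6 0 0 0 0" --pt "-1 -0.47 0.8 0 0 0 0" --pt "-1 -0.47 0.8 0 0 0 0" --pt "-1 -0.47 0.8 0 0 0 0" --pt "-1 -0.47 0.8 0 0 0 0" --pt "-1 -0.47 0.8 0 0 0 0" --pt "-1 -0.41 0.7 0 0 0 0" --pt "-1 -0.3 0.5 0 0 0 0" --pt "-1 -0.13 0.22 0 0 0 0"

```text
t: 9.18
ee_pos: [444.4, -6.6, 230.2]
orientation: [-3.118, -0.383, 0.004]
ft_force: [-0.1, 0.5, -2.6]
width: 26.5
grasp_force: 30.0
```

Emit:
step_arm --pt "-1 0 0 0 0 0 0.4" --pt "-1 0 0 0 0 0 0.8" --pt "-1 0 0 0 0 0 0.9" --pt "-1 0 0 0 0 0 0.9" --pt "-1 0 0 0 0 0 0.9" --pt "-1 0 0 0 0 0 0.4" --pt "-1 0 0 0 0 0.4 0" --pt "-1 0 0 0 0 0.8 0" --pt "-1 0 0 0 0 0.9 0" --pt "-1 0 0 0 0 0.9 0" --pt "-1 0 0 0 0 0.9 0" --pt "-1 0 0 0 0 0.46 0" --pt "-1 0 0 0 0 0 0" --pt "-1 0 0 0 0 0 0"

```text
t: 10.92
ee_pos: [446.5, -5.0, 231.2]
orientation: [2.943, -0.398, 0.786]
ft_force: [1.0, 0.3, -2.1]
width: 27.0
grasp_force: 30.0
```

```bash
cat > goal.py <<'E'
import numpy as np,cv2
from workcell import get_obs
from scipy.spatial.transform import Rotation as Rt
O=np.array([502.3,-20.4,77.]);psi=-.268
n=np.array([-.5*np.cos(psi),-.5*np.sin(psi),.75**.5])
x=np.array([np.cos(psi)*.75**.5,np.sin(psi)*.75**.5,.5]);R=np.c_[x,np.cross(-n,x),-n]
def show(L=46.1,s=70):
    ob=get_obs();Rc=Rt.from_rotvec(ob["orientation"]).as_matrix();p=ob["ee_pos"]
    mouth=p+L*Rc[:,2]; e=mouth-O
    print("qpos",ob["qpos"].round(3),"t",ob["t"],"F(nip frame x,y,out)",(R.T@ob["ft_force"]).round(1)*[1,1,-1],"M",ob["moment"].round(2),"w",round(ob["width"],1),round(ob["grasp_force"],1))
    print("mouth in nipple: along",round(e@n,2),"lat x,y",(R.T@e)[:2].round(2),"tilt err",round(float(np.arccos(min(1,-Rc[:,2]@n))),4))
    print("to goal s=%g units: shift"%s,((Rc.T@(O+n*(L+s)-p))/50).round(3),"turn",(Rt.from_matrix(Rc.T@R).as_rotvec()/.12).round(3))
if __name__=="__main__": show()
E
python3 goal.py
```

```text
qpos [ 0.081 -0.03   2.313 -0.455  0.4    2.301] t 10.925 F(nip frame x,y,out) [-0.3 -0.5 -2.3] M [0.19 0.4  0.02] w 27.0 30.0
mouth in nipple: along 116.37 lat x,y [26.92 -0.07] tilt err 0.0015
to goal s=70 units: shift [-0.538  0.002  0.928] turn [ 0.004  0.012 -0.008]
```

Emit:
step_arm --pt "-1 -0.14 0 0.23 0 0 0" --pt "-1 -0.2 0 0.35 0 0 0" --pt "-1 -0.2 0 0.35 0 0 0" --pt "-1 0 0 0 0 0 0" --pt "-1 0 0 0 0 0 0"

```text
t: 11.55
ee_pos: [447.3, -7.6, 181.4]
orientation: [2.949, -0.399, 0.782]
ft_force: [-0.6, 0.2, -1.6]
width: 26.7
grasp_force: 30.0
```

```bash
python3 goal.py; python3 shot.py w4; python3 - <<'E'
import cv2,numpy as np,pickle
from h import *
from goal import O,n,R
from workcell import vision
ob,m=pickle.load(open("w4.pkl","rb"));T=wristT(m,ob)
print("pred tip,collar,mouth wrist",proj(m,np.array([O+44*n,O,O+70*n]),T).round(1).tolist())
s=vision.get_image("side");t=vision.get_image("top");pickle.dump((s,t),open("st4.pkl","wb"))
us=proj(s,O+44*n).round().astype(int);ut=proj(t,O+44*n).round().astype(int);print("side,top tip",us,ut)
a=cv2.resize(m["pixels"][60:360,130:380],(500,600))
us=us-[30,30];ut=ut-[30,30];print(us,ut)
b=cv2.resize(s["pixels"][us[1]:us[1]+60,us[0]:us[0]+60],(300,300),interpolation=cv2.INTER_CUBIC)
c=cv2.resize(t["pixels"][ut[1]:ut[1]+60,ut[0]:ut[0]+60],(300,300),interpolation=cv2.INTER_CUBIC)
cv2.imwrite("pics/pre.png",np.hstack([a,np.vstack([b,c])])[:,:,::-1])
E
```

```text
qpos [ 0.067  0.09   2.359 -0.69   0.253  2.54 ] t 11.55 F(nip frame x,y,out) [-1.3 -0.  -1.1] M [ 0.17  0.41 -0.01] w 26.7 30.0
mouth in nipple: along 72.51 lat x,y [3.03 2.1 ] tilt err 0.0065
to goal s=70 units: shift [-0.066 -0.045  0.051] turn [-0.029  0.046 -0.014]
[ 0.067  0.09   2.359 -0.69   0.253  2.54 ] [447.3  -7.6 181.4] [ 2.9489 -0.3987  0.7822]
pred tip,collar,mouth wrist [[254.2, 205.0], [254.6, 189.9], [253.9, 216.6]]
side,top tip [262 173] [273 190]
[232 143] [243 160]
```

View pics/pre.png

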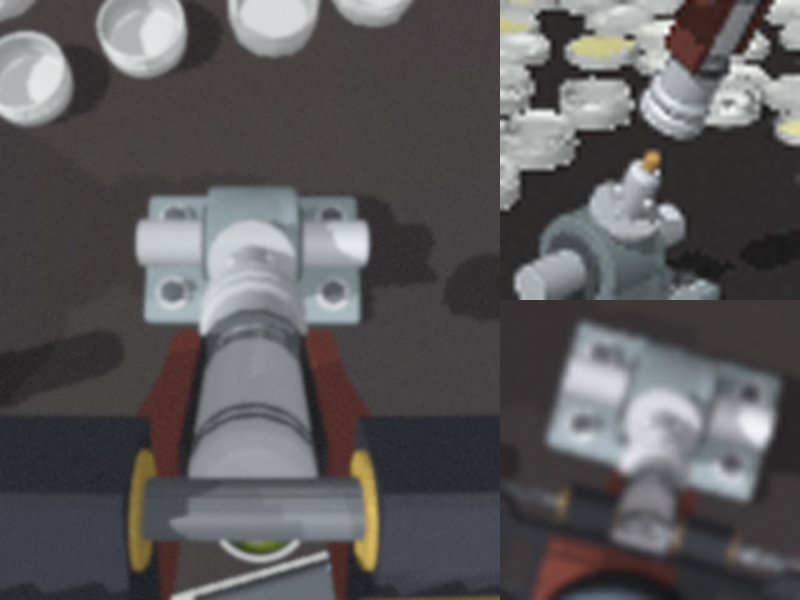

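The picture shows the gun's nose above the nipple, tilted in line with it (side inset pin tip at (652,158), mouth at (670,120)), but joint 6 sits at its 2.54 limit. I'll fit the kinematics to find which tool roll keeps the joints clear.

```bash
cat > kin.py <<'E'
import numpy as np
from scipy.optimize import least_squares
from scipy.spatial.transform import Rotation as Rt
P0=None
D=[([-1.343,.42384,1.6307,0,1.08857,-.019],[152.6,-605.5,221.9],[-3.1162,-.38644,.0002]),
([-.07,.241,1.901,0,1.001,1.253],[499.8,-23.2,222.5],[-3.1176,-.3877,.0015]),
([.102,.29,1.832,0,1.021,1.426],[529.5,66,222.6],[3.1175,.3864,-.0006]),
([.522,.441,1.602,0,1.1,1.846],[546.3,327.7,222.6],[3.1173,.3862,-.0005]),
([.081,-.03,2.313,-.455,.4,2.301],[446.5,-5,231.2],[2.943,-.398,.786]),
([.067,.09,2.359,-.69,.253,2.54],[447.3,-7.6,181.4],[2.9489,-.3987,.7822])]
def fk(q,p):
    A=Rt.from_euler("z",q[0])*Rt.from_euler("y",q[1]);B=A*Rt.from_euler("y",q[2])
    R=B*Rt.from_euler("z",p[6]*q[3])*Rt.from_euler("y",q[4])*Rt.from_euler("z",q[5])*Rt.from_euler("z",np.pi/2*p[7])
    x=Rt.from_euler("z",q[0]).apply([p[0],0,p[1]])+A.apply([0,0,p[2]])+B.apply([p[3],0,p[4]])+R.apply([0,0,p[5]])
    return x,R
def fit():
    best=None
    for s4 in(1,-1):
      for r6 in(0,1,2,3):
        p=lambda v:[*v,s4,r6]
        f=lambda v:np.concatenate([np.r_[(fk(q,p(v))[0]-x),300*(fk(q,p(v))[1].inv()*Rt.from_rotvec(o)).as_rotvec()] for q,x,o in D]
            +[0.001*(v-np.array([0,150,400,0,400,250.]))])
        r=least_squares(f,[0,150,400,0,400,250.])
        if best is None or r.cost<best[0]: best=(r.cost,p(r.x),np.abs(r.fun[:36]).max())
    return best
E
python3 - <<'E'
from kin import *
from goal import O,n,R
c,p,mx=fit();print(c,np.round(p,1),mx)
lo=[-3,-.9,.09,-1.31,.11,-2.54];hi=[3,2.11,2.58,4.45,2.69,2.54]
q0=np.array([.067,.09,2.359,-.69,.253,2.54])
for roll in(0,-.3,-.6,-1.0,-1.57):
    q=q0+[0,0,0,0,0,roll]
    for s in(70,40,20,0):
        X=O+n*(46.1+s);Rg=Rt.from_matrix(R)*Rt.from_euler("z",roll)
        f=lambda q:np.r_[fk(q,p)[0]-X,300*(fk(q,p)[1].inv()*Rg).as_rotvec()]
        r=least_squares(f,q);q=r.x;print(roll,s,q.round(3),"ok" if r.cost<1e-3 and all(q>lo) and all(q<hi) else "BAD",round(r.cost,4))
E
```

```text
332.91788725144784 [ 37.5 262.8 536.8  63.9 445.4 266.3   1.    1. ] 12.142529944237975
0 70 [ 0.095  0.103  2.368 -0.8    0.25   2.672] BAD 0.0
0 40 [ 0.079  0.196  2.363 -1.113  0.191  2.98 ] BAD 0.0
0 20 [ 0.069  0.257  2.357 -1.402  0.168  3.265] BAD 0.0
0 0 [ 0.06   0.318  2.348 -1.719  0.163  3.578] BAD 0.0
-0.3 70 [ 0.095  0.103  2.368 -0.8    0.25   2.372] ok 0.0
-0.3 40 [ 0.079  0.196  2.363 -1.113  0.191  2.68 ] BAD 0.0
-0.3 20 [ 0.069  0.257  2.357 -1.402  0.168  2.965] BAD 0.0
-0.3 0 [ 0.06   0.318  2.348 -1.719  0.163  3.278] BAD 0.0
-0.6 70 [ 0.095  0.103  2.368 -0.8    0.25   2.072] ok 0.0
-0.6 40 [ 0.079  0.196  2.363 -1.113  0.191  2.38 ] ok 0.0
-0.6 20 [ 0.069  0.257  2.357 -1.402  0.168  2.665] BAD 0.0
-0.6 0 [ 0.06   0.318  2.348 -1.719  0.163  2.978] BAD 0.0
-1.0 70 [ 0.095  0.103  2.368 -0.8    0.25   1.672] ok 0.0
-1.0 40 [ 0.079  0.196  2.363 -1.113  0.191  1.98 ] ok 0.0
-1.0 20 [ 0.069  0.257  2.357 -1.402  0.168  2.265] BAD 0.0
-1.0 0 [ 0.06   0.318  2.348 -1.719  0.163  2.578] BAD 0.0
-1.57 70 [ 0.095  0.103  2.368 -0.8    0.25   1.102] ok 0.0
-1.57 40 [ 0.079  0.196  2.363 -1.113  0.191  1.41 ] ok 0.0
-1.57 20 [ 0.069  0.257  2.357 -1.402  0.168  1.695] BAD 0.0
-1.57 0 [ 0.06   0.318  2.348 -1.719  0.163  2.008] BAD 0.0
```

```bash
python3 - <<'E'
from kin import *
c,p,mx=fit()
for q,x,o in D: print((fk(q,p)[0]-x).round(1),(fk(q,p)[1].inv()*Rt.from_rotvec(o)).as_rotvec().round(4))
E
```

```text
[-12.1  -0.8   0.1] [0. 0. 0.]
[  4.3 -12.1   0.6] [-0.0003  0.0004  0.0003]
[  4.2 -11.4   0.5] [-0.0004  0.001   0.0002]
[  3.1 -11.7  -0.2] [-0.      0.001   0.0003]
[-2.8 -4.7 -2.2] [-0.0002 -0.0003 -0.0007]
[ 0.5 -4.9  1.1] [-0.0005 -0.0008  0.    ]
```

```bash
cat > kin2.py <<'E'
from kin import D,Rt,np,least_squares
def fk(q,p):
    A=Rt.from_euler("z",q[0])*Rt.from_euler("y",q[1]);B=A*Rt.from_euler("y",q[2]);W=B*Rt.from_euler("z",q[3])*Rt.from_euler("y",q[4])
    R=W*Rt.from_euler("z",q[5]+np.pi/2)
    x=Rt.from_euler("z",q[0]).apply([p[0],p[6],p[1]])+A.apply([0,0,p[2]])+B.apply([p[3],0,p[4]])+W.apply([0,p[7],0])+R.apply([0,0,p[5]])
    return x,R
v0=np.array([0,150,400,0,400,250.,0,0])
def fit(D=D):
    f=lambda v:np.concatenate([fk(q,v)[0]-x for q,x,o in D]+[.001*(v-v0)])
    r=least_squares(f,v0);return r.x,np.abs(r.fun[:3*len(D)]).max()
lo=np.array([-3,-.9,.09,-1.31,.11,-2.54]);hi=np.array([3,2.11,2.58,4.45,2.69,2.54])
def ik(X,Rg,q,p):
    f=lambda q:np.r_[fk(q,p)[0]-X,300*(fk(q,p)[1].inv()*Rg).as_rotvec()]
    r=least_squares(f,q);q=r.x;return q,bool(r.cost<1e-3 and all(q>lo) and all(q<hi))
E
python3 - <<'E'
from kin2 import *
from goal import O,n,R
p,mx=fit();print(p.round(1),mx)
q0=np.array([.067,.09,2.359,-.69,.253,2.54])
# alpha: tool leaned less than gun by alpha about tool y (tool origin kept on the gun axis 46 above mouth)
for al in(0,.1,.15,.2,.3):
  for roll in (0,-.5):
    q=q0+[0,0,0,0,.1,roll]; o=[]
    for s in(70,40,20,0):
        q,ok=ik(O+n*(46.1+s),Rt.from_matrix(R)*Rt.from_euler("y",-al)*Rt.from_euler("z",roll),q,p);o.append((q[3:].round(2).tolist(),ok))
    print(al,roll,o)
E
```

```text
[3.000e-01 3.123e+02 5.626e+02 7.740e+01 4.850e+02 3.090e+02 1.120e+01
 6.000e-01] 0.25991138347603737
0 0 [([-0.77, 0.25, 2.63], False), ([-1.06, 0.19, 2.91], False), ([-1.32, 0.16, 3.17], False), ([-1.62, 0.16, 3.47], False)]
0 -0.5 [([-0.77, 0.25, 2.13], True), ([-1.06, 0.19, 2.41], True), ([-1.32, 0.16, 2.67], False), ([-1.62, 0.16, 2.97], False)]
0.1 0 [([-0.39, 0.35, 2.23], True), ([-0.47, 0.28, 2.3], True), ([-0.55, 0.23, 2.38], True), ([-0.65, 0.19, 2.48], True)]
0.1 -0.5 [([-0.39, 0.35, 1.73], True), ([-0.47, 0.28, 1.8], True), ([-0.55, 0.23, 1.88], True), ([-0.65, 0.19, 1.98], True)]
0.15 0 [([-0.28, 0.41, 2.11], True), ([-0.32, 0.34, 2.15], True), ([-0.36, 0.29, 2.19], True), ([-0.41, 0.25, 2.23], True)]
0.15 -0.5 [([-0.28, 0.41, 1.61], True), ([-0.32, 0.34, 1.65], True), ([-0.36, 0.29, 1.69], True), ([-0.41, 0.25, 1.73], True)]
0.2 0 [([-0.2, 0.47, 2.03], True), ([-0.23, 0.4, 2.05], True), ([-0.25, 0.36, 2.06], True), ([-0.27, 0.32, 2.09], True)]
0.2 -0.5 [([-0.2, 0.47, 1.53], True), ([-0.23, 0.4, 1.55], True), ([-0.25, 0.36, 1.56], True), ([-0.27, 0.32, 1.59], True)]
0.3 0 [([-0.11, 0.6, 1.92], True), ([-0.11, 0.53, 1.92], True), ([-0.12, 0.49, 1.92], True), ([-0.13, 0.45, 1.93], True)]
0.3 -0.5 [([-0.11, 0.6, 1.42], True), ([-0.11, 0.53, 1.42], True), ([-0.12, 0.49, 1.42], True), ([-0.13, 0.45, 1.43], True)]
```

Emit:
step_arm --pt "-1 0.14 0 -0.23 0 0 0" --pt "-1 0.2 0 -0.35 0 0 0" --pt "-1 0.2 0 -0.35 0 0 0" --pt "-1 0 0 0 0 -0.46 0" --pt "-1 0 0 0 0 -0.9 0" --pt "-1 0 0 0 0 -0.9 0" --pt "-1 0 0 0 0 -0.9 0" --pt "-1 0 0 0 0 -0.8 0" --pt "-1 0 0 0 0 -0.4 0" --pt "-1 0 0 0 0 0 -0.4" --pt "-1 0 0 0 0 0 -0.9" --pt "-1 0 0 0 0 0 -0.9" --pt "-1 0 0 0 0 0 -0.9" --pt "-1 0 0 0 0 0 -0.8" --pt "-1 0 0 0 0 0 -0.4" --pt "-1 0 0 0 0 0 0" --pt "-1 0 0 0 0 0 0"

```text
t: 13.82
ee_pos: [447.1, -7.7, 234.9]
orientation: [-3.112, -0.389, 0.005]
ft_force: [-1.3, -1.0, -1.4]
width: 26.4
grasp_force: 30.0
```

```bash
cat > to.py <<'E'
import sys,numpy as np
from workcell import get_obs
from scipy.spatial.transform import Rotation as Rt
a=list(map(float,sys.argv[1:])) # x y z yaw tilt
ob=get_obs();Rc=Rt.from_rotvec(ob["orientation"])
Rg=Rt.from_euler("z",a[3])*Rt.from_euler("x",np.pi)*Rt.from_euler("y",a[4])
print("q",ob["qpos"].round(2),"shift units",(Rc.inv().apply(np.array(a[:3])-ob["ee_pos"])/50).round(3),"turn",((Rc.inv()*Rg).as_rotvec()/.12).round(3))
E
python3 to.py 549.5 346.7 230 0.247 0
```

```text
q [-0.05  0.14  1.99  0.01  1.01  1.27] shift units [ 3.732 -6.364  0.124] turn [-0.046  0.022  0.017]
```

Emit:
step_arm --pt "-1 0.13 -0.22 0 -0.05 0.02 0.02" --pt "-1 0.3 -0.5 0.1 0 0 0" --pt "-1 0.41 -0.7 0 0 0 0" --pt "-1 0.47 -0.8 0 0 0 0" --pt "-1 0.47 -0.8 0 0 0 0" --pt "-1 0.47 -0.8 0 0 0 0" --pt "-1 0.47 -0.8 0 0 0 0" --pt "-1 0.47 -0.8 0 0 0 0" --pt "-1 0.36 -0.64 0 0 0 0" --pt "-1 0.18 -0.3 0 0 0 0" --pt "-1 0 0 0.3 0 0 0" --pt "-1 0 0 0.6 0 0 0" --pt "-1 0 0 0.6 0 0 0" --pt "-1 0 0 0.6 0 0 0" --pt "-1 0 0 0.5 0 0 0" --pt "-1 0 0 0.4 0 0 0" --pt "-1 0 0 0.3 0 0 0" --pt "-1 0 0 0.2 0 0 0" --pt "-1 0 0 0 0 0 0" --pt "-1 0 0 0 0 0 0"

```text
t: 16.32
ee_pos: [550.2, 346.4, 55.0]
orientation: [3.117, 0.388, 0.0]
ft_force: [0.4, -0.1, -1.7]
width: 26.8
grasp_force: 30.0
```

```bash
python3 to.py 549.5 346.7 46.5 0.247 0; python3 -c "
from workcell import get_obs;o=get_obs();print(o['ee_pos'],o['ft_force'],o['moment'])"
```

```text
q [ 0.54  0.67  1.66 -0.    0.82  1.87] shift units [-0.013 -0.008  0.17 ] turn [ 0.001 -0.002  0.005]
[550.22013359 346.44720241  55.02154864] [ 0.40680846 -0.07425303 -1.65298798] [ 0.00207359  0.03001057 -0.00416099]
```

Emit:
step_arm --pt "-1 0 0 0.1 0 0 0" --pt "-1 0 0 0.06 0 0 0" --pt "-1 0 0 0 0 0 0" --pt "0.1 0 0 0 0 0 0" --pt "0.1 0 0 0 0 0 0" --pt "0.1 0 0 0 0 0 0" --pt "0.1 0 0 -0.03 0 -0.6 0" --pt "0.1 0 0 0 0 -0.65 0" --pt "0.1 0 0 0 0 0 0" --pt "0.1 0 0 0 0 0 0"

```text
t: 17.58
ee_pos: [549.3, 345.9, 47.6]
orientation: [3.09, 0.384, -0.233]
ft_force: [-0.6, -0.4, -0.2]
width: 48.8
grasp_force: 0.0
```

```bash
python3 to.py 549.5 346.7 47.5 0.247 -0.15; python3 shot.py w5; python3 - <<'E'
import pickle,cv2,numpy as np
from workcell import vision
s=vision.get_image("side");cv2.imwrite("pics/s5.png",s["pixels"][:,:,::-1])
m=pickle.load(open("w5.pkl","rb"))[1]
a=cv2.resize(s["pixels"][190:300,110:210],(400,440),interpolation=cv2.INTER_CUBIC)
b=cv2.resize(m["pixels"][150:384,150:363],(400,440))
cv2.imwrite("pics/re.png",np.hstack([a,b])[:,:,::-1])
E
```

```text
q [0.52 0.74 1.55 0.05 1.   1.82] shift units [ 0.007 -0.015  0.   ] turn [0.006 0.003 0.002]
[0.524 0.735 1.55  0.048 1.002 1.819] [549.3 345.9  47.6] [ 3.0899  0.3841 -0.2326]
```

View pics/re.png

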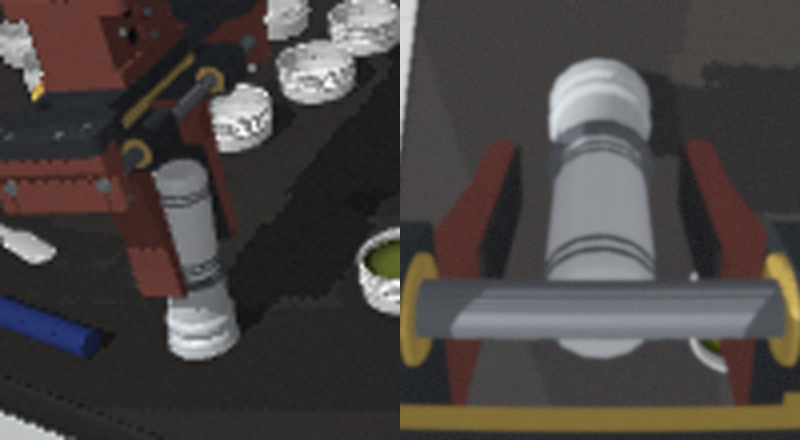

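The gun stands upright at (200,260) in the left half with the tilted fingers clear on both sides of its barrel. I'll close the grip.

Emit:
step_arm --pt "-1 0 0 0 0 0 0" --pt "-1 0 0 0 0 0 0" --pt "-1 0 0 0 0 0 0" --pt "-1 0 0 0 0 0 0" --pt "-1 0 0 0 0 0 0" --pt "-1 0 0 0 0 0 0"

```text
t: 18.42
ee_pos: [549.7, 346.1, 47.9]
orientation: [3.09, 0.384, -0.234]
ft_force: [-1.2, 0.0, 2.3]
width: 27.0
grasp_force: 30.0
```

```bash
python3 to.py 448 -6 240 0.247 -0.15; python3 shot.py w6;  python3 - <<'E'
from workcell import get_obs
o=get_obs();print({k:o[k] for k in("ee_pos","width","grasp_force","ft_force")})
E
```

```text
q [0.52 0.74 1.55 0.05 1.   1.82] shift units [-4.232  6.331 -3.239] turn [0.004 0.009 0.003]
[0.524 0.736 1.548 0.048 1.004 1.819] [549.7 346.1  47.9] [ 3.0899  0.3842 -0.2338]
{'ee_pos': array([549.68183629, 346.11490384,  47.95078264]), 'width': 26.670555805406607, 'grasp_force': 30.000223258975893, 'ft_force': array([-0.38417263, -1.17333966,  1.63096749])}
```

Emit:
step_arm --pt "-1 -0.03 0 -0.2 0 0 0" --pt "-1 -0.07 0 -0.49 0 0 0" --pt "-1 -0.09 0 -0.59 0 0 0" --pt "-1 -0.1 0 -0.69 0 0 0" --pt "-1 -0.1 0 -0.69 0 0 0" --pt "-1 -0.09 0 -0.59 0 0 0" --pt "-1 -0.06 0 -0.35 0 0 0" --pt "-1 -0.03 0 -0.2 0 0 0" --pt "-1 -0.17 0.3 0.03 0 0 0" --pt "-1 -0.35 0.6 0.05 0 0 0" --pt "-1 -0.46 0.8 0.07 0 0 0" --pt "-1 -0.46 0.8 0.07 0 0 0" --pt "-1 -0.46 0.8 0.07 0 0 0" --pt "-1 -0.46 0.8 0.07 0 0 0" --pt "-1 -0.46 0.8 0.07 0 0 0" --pt "-1 -0.41 0.7 0.06 0 0 0" --pt "-1 -0.29 0.5 0.04 0 0 0" --pt "-1 -0.14 0.23 0.03 0 0 0" --pt "-1 0 0 0 0 0 0" --pt "-1 0 0 0 0 0 0"

```text
t: 20.98
ee_pos: [448.2, -5.4, 239.7]
orientation: [3.09, 0.385, -0.234]
ft_force: [0.4, 0.5, -2.2]
width: 26.8
grasp_force: 30.0
```

```bash
cat > goal2.py <<'E'
import numpy as np,sys
from workcell import get_obs
from scipy.spatial.transform import Rotation as Rt
from goal import O,n,R,psi
AL=.152;L=47.7
Rg=Rt.from_matrix(R)*Rt.from_euler("y",-AL)      # tool goal
d=np.array([np.sin(AL),0,np.cos(AL)])              # mouth direction in tool
def show(s):
    ob=get_obs();Rc=Rt.from_rotvec(ob["orientation"]);p=ob["ee_pos"]
    g=Rc.apply(d);e=p+L*g-O
    print("t",ob["t"],"q",ob["qpos"].round(2),"F x,y,out",(R.T@ob["ft_force"]*[1,1,-1]).round(1),"M nip",(R.T@ob["moment"]).round(2),round(ob["width"],1))
    print("mouth along",round(e@n,2),"lat",(R.T@e)[:2].round(2),"axis err",round(float(np.arccos(min(1,-g@n))),4))
    print("to s=%g"%s,"shift(rot about TCP)",(Rc.inv().apply(O+n*(L+s)-p)/50).round(3),"turn",((Rc.inv()*Rg).as_rotvec()/.12).round(3))
if __name__=="__main__": show(float(sys.argv[1]))
E
python3 goal2.py 115
```

```text
t 20.975 q [-0.01  0.21  1.9  -0.04  1.17  1.33] F x,y,out [-0.9 -0.6 -2. ] M nip [0.08 0.11 0.07] 26.8
mouth along 127.66 lat [ 8.95 -0.2 ] axis err 0.5227
to s=115 shift(rot about TCP) [-0.37  -0.246  0.498] turn [-0.477  4.258  4.32 ]
```

Emit:
step_arm --pt "-1 0 0 0 -0.06 0.532 0.54" --pt "-1 0 0 0 -0.06 0.532 0.54" --pt "-1 0 0 0 -0.06 0.532 0.54" --pt "-1 0 0 0 -0.06 0.532 0.54" --pt "-1 0 0 0 -0.06 0.532 0.54" --pt "-1 0 0 0 -0.06 0.532 0.54" --pt "-1 0 0 0 -0.06 0.532 0.54" --pt "-1 0 0 0 -0.06 0.532 0.54" --pt "-1 0 0 0 0 0 0" --pt "-1 0 0 0 0 0 0"

```text
t: 22.22
ee_pos: [448.6, -5.4, 240.2]
orientation: [3.013, -0.403, 0.565]
ft_force: [-0.8, 0.0, -2.1]
width: 26.4
grasp_force: 30.0
```

```bash
python3 goal2.py 60
```

```text
t 22.225 q [ 0.04 -0.01  2.21 -0.19  0.6   2.01] F x,y,out [-1.7  0.2 -1.4] M nip [ 0.03 -0.34 -0.02] 26.4
mouth along 121.51 lat [33.25 -0.27] axis err 0.0006
to s=60 shift(rot about TCP) [-0.471  0.004  1.317] turn [0.    0.005 0.016]
```

Emit:
step_arm --pt "-1 -0.08 0 0.22 0 0 0" --pt "-1 -0.12 0 0.33 0 0 0" --pt "-1 -0.12 0 0.33 0 0 0" --pt "-1 -0.1 0 0.28 0 0 0" --pt "-1 -0.05 0 0.16 0 0.005 0.016" --pt "-1 0 0 0 0 0 0" --pt "-1 0 0 0 0 0 0"

```text
t: 23.1
ee_pos: [450.5, -6.5, 170.2]
orientation: [3.012, -0.409, 0.568]
ft_force: [0.2, 0.4, -2.1]
width: 26.8
grasp_force: 30.0
```

```bash
python3 goal2.py 40; python3 shot.py w7; python3 - <<'E'
import cv2,numpy as np,pickle
from h import *
from goal import O,n,R
from workcell import vision
ob,m=pickle.load(open("w7.pkl","rb"));T=wristT(m,ob)
s=vision.get_image("side");t=vision.get_image("top");pickle.dump((s,t),open("st7.pkl","wb"))
c=proj(m,O+52*n,T).round().astype(int)-[50,60];us=proj(s,O+50*n).round().astype(int)-[25,30]
print(c,us)
a=cv2.resize(m["pixels"][c[1]:c[1]+120,c[0]:c[0]+80],(400,600),interpolation=cv2.INTER_CUBIC)
b=cv2.resize(s["pixels"][us[1]:us[1]+75,us[0]:us[0]+50],(400,600),interpolation=cv2.INTER_CUBIC)
cv2.imwrite("pics/pre2.png",np.hstack([a,b])[:,:,::-1])
print("side proj: axis at 0,34,44,60,105", ((proj(s,np.array([O+k*n for k in(0,34,44,60,105)]))-us+.5)*8-.5).round().tolist())
E
```

```text
t 23.1 q [ 0.03  0.13  2.27 -0.29  0.39  2.12] F x,y,out [-1.  -0.4 -1.9] M nip [-0.01 -0.32  0.01] 26.8
mouth along 59.85 lat [0.21 0.39] axis err 0.0015
to s=40 shift(rot about TCP) [ 0.057 -0.007  0.393] turn [ 0.004 -0.01  -0.017]
[ 0.034  0.134  2.274 -0.289  0.392  2.123] [450.5  -6.5 170.2] [ 3.0116 -0.4092  0.568 ]
[206 139] [238 141]
side proj: axis at 0,34,44,60,105 [[148.0, 342.0], [183.0, 276.0], [194.0, 256.0], [211.0, 224.0], [262.0, 128.0]]
```

View pics/pre2.png

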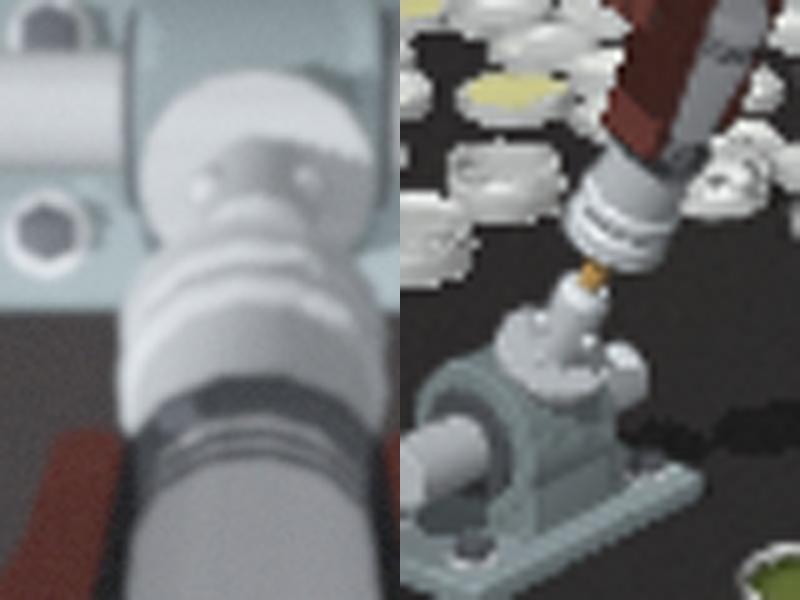

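In the side half the mouth centre (613,240) lies on the line of the nipple axis through collar (550,355) and pin (596,270). In the wrist half the collar (u≈257), balls (254) and rim (253) are centred to within about 1 mm, so I'm advancing along the axis.

Emit:
step_arm --pt "-1 0.02 -0.007 0.14 0 0 0" --pt "-1 0.03 0 0.2 0 0 0" --pt "-1 0.02 0 0.15 0 0 0" --pt "-1 0.015 0 0.1 0 0 0" --pt "-1 0 0 0 0 0 0"

```text
t: 23.88
ee_pos: [464.2, -10.2, 143.4]
orientation: [3.012, -0.409, 0.566]
ft_force: [0.2, 0.3, -1.6]
width: 26.7
grasp_force: 30.0
```

```bash
python3 goal2.py 10
```

```text
t 23.875 q [ 0.02  0.22  2.27 -0.34  0.32  2.17] F x,y,out [-0.7 -0.3 -1.5] M nip [ 0.   -0.33 -0.03] 26.7
mouth along 29.52 lat [-0.96  0.29] axis err 0.0014
to s=10 shift(rot about TCP) [ 0.078 -0.005  0.383] turn [ 0.009  0.003 -0.016]
```

Emit:
step_arm --pt "-1 0.03 -0.005 0.09 0 0 0" --pt "-1 0.02 0 0.1 0 0 0" --pt "-1 0.015 0 0.1 0 0 0" --pt "-1 0.013 0 0.09 0 0 0" --pt "-1 0 0 0 0 0 0"

```text
t: 24.5
ee_pos: [474.2, -12.8, 127.2]
orientation: [3.012, -0.409, 0.565]
ft_force: [-0.4, -0.9, -2.7]
width: 26.6
grasp_force: 30.0
```

```bash
python3 goal2.py 4
```

```text
t 24.5 q [ 0.01  0.27  2.26 -0.38  0.28  2.2 ] F x,y,out [-1.5  1.  -2.3] M nip [-0.17 -0.43 -0.04] 26.6
mouth along 10.31 lat [-0.13  0.2 ] axis err 0.0016
to s=4 shift(rot about TCP) [ 0.021 -0.003  0.124] turn [ 0.01   0.004 -0.017]
```

Emit:
step_arm --pt "-1 0.009 -0.002 0.06 0 0 0" --pt "-1 0.006 0 0.04 0 0 0" --pt "-1 0.005 0 0.03 0 0 0" --pt "-1 0 0 0 0 0 0"

```text
t: 25.0
ee_pos: [477.2, -13.6, 122.1]
orientation: [3.011, -0.409, 0.566]
ft_force: [-5.5, -0.3, 6.3]
width: 26.6
grasp_force: 30.0
```

```bash
python3 goal2.py 0
```

```text
t 25.0 q [ 0.01  0.28  2.25 -0.4   0.27  2.22] F x,y,out [-1.4  1.7  8.1] M nip [-0.48 -0.82 -0.  ] 26.6
mouth along 4.36 lat [-0.    0.17] axis err 0.0016
to s=0 shift(rot about TCP) [ 0.013 -0.002  0.086] turn [ 0.011 -0.001 -0.016]
```

Emit:
step_arm --pt "-1 0.004 0 0.03 0 0 0" --pt "-1 0.004 0 0.03 0 0 0" --pt "-1 0 0 0 0 0 0"

```text
t: 25.38
ee_pos: [478.6, -14.0, 119.4]
orientation: [3.011, -0.409, 0.566]
ft_force: [-5.3, -1.3, 5.5]
width: 26.8
grasp_force: 30.0
```

```bash
python3 goal2.py 0
```

```text
t 25.375 q [ 0.01  0.29  2.25 -0.4   0.26  2.23] F x,y,out [-1.4  2.6  7.2] M nip [-0.49 -0.75 -0.14] 26.8
mouth along 1.34 lat [-0.03  0.2 ] axis err 0.0016
to s=0 shift(rot about TCP) [ 0.005 -0.003  0.026] turn [ 0.011 -0.001 -0.017]
```

Emit:
step_arm --pt "-1 0.003 0 0.02 0 0 0" --pt "-1 0 0 0 0 0 0" --pt "-1 0 0 0 0 0 0"

```text
t: 25.75
ee_pos: [479.0, -14.2, 118.6]
orientation: [3.011, -0.41, 0.566]
ft_force: [-7.9, -1.4, 7.6]
width: 26.6
grasp_force: 30.0
```

```bash
python3 goal2.py 0
```

```text
t 25.75 q [ 0.01  0.29  2.25 -0.41  0.26  2.23] F x,y,out [-2.5  3.4 10.2] M nip [-0.54 -0.86 -0.05] 26.6
mouth along 0.39 lat [-0.05  0.22] axis err 0.0016
to s=0 shift(rot about TCP) [ 0.002 -0.003  0.007] turn [ 0.011 -0.001 -0.017]
```

Emit:
step_arm --pt "-1 0.003 0 0.02 0 0 0" --pt "-1 0 0 0 0 0 0" --pt "-1 0 0 0 0 0 0"

```text
t: 26.12
ee_pos: [479.1, -14.2, 118.4]
orientation: [3.011, -0.409, 0.567]
ft_force: [-16.7, 2.2, 24.1]
width: 26.7
grasp_force: 30.0
```

```bash
python3 goal2.py 0
```

```text
t 26.125 q [ 0.01  0.29  2.25 -0.41  0.26  2.23] F x,y,out [-2.4  2.3 29.2] M nip [-0.42 -1.26 -0.03] 26.7
mouth along 0.19 lat [-0.02  0.22] axis err 0.0018
to s=0 shift(rot about TCP) [ 0.002 -0.003  0.003] turn [ 0.011 -0.006 -0.016]
```

Emit:
step_arm --pt "-1 0 0 0 0 0 0" --pt "-1 0 0 0 0 0 0" --pt "-1 0 0 0 0 0 0" --pt "-1 0 0 0 0 0 0"

```text
t: 26.62
ee_pos: [479.1, -14.2, 118.4]
orientation: [3.011, -0.409, 0.567]
ft_force: [-16.4, 2.4, 24.2]
width: 26.7
grasp_force: 30.0
```

```bash
python3 goal2.py 0; python3 - <<'E'
import cv2,numpy as np
from workcell import vision
s=vision.get_image("side");m=vision.get_image("wrist")
b=cv2.resize(s["pixels"][141:216,238:288],(400,600),interpolation=cv2.INTER_CUBIC)
a=cv2.resize(m["pixels"][120:240,206:286],(400,600),interpolation=cv2.INTER_CUBIC)
cv2.imwrite("pics/home.png",np.hstack([a,b])[:,:,::-1])
E
```

```text
t 26.625 q [ 0.01  0.29  2.25 -0.41  0.26  2.23] F x,y,out [-2.1  2.  29.2] M nip [-0.4  -1.25 -0.03] 26.7
mouth along 0.16 lat [-0.05  0.25] axis err 0.0018
to s=0 shift(rot about TCP) [ 0.002 -0.003  0.003] turn [ 0.011 -0.005 -0.016]
```

View pics/home.png

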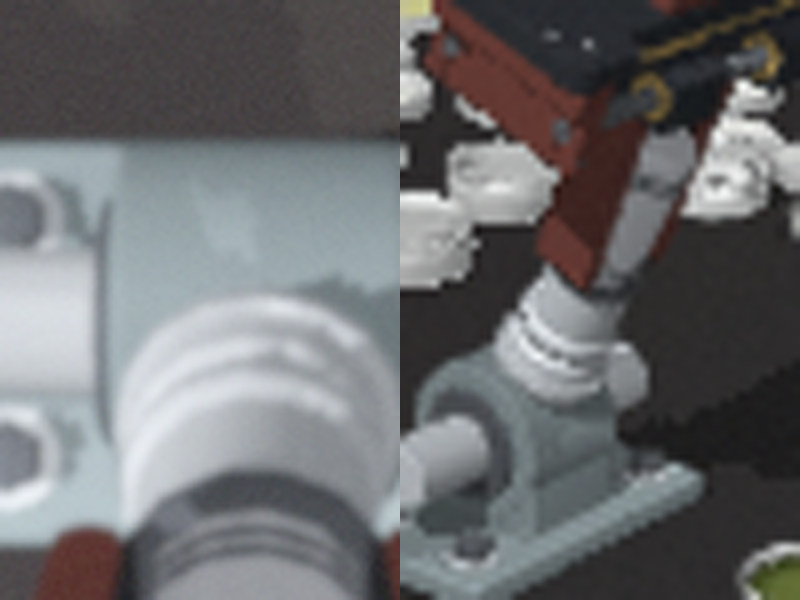

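Both views show the rim sitting flush on the collar, at (555,370) in the side half. The push is steady at about 31 N and the grip at 30 N, so I'm handing in.

```bash
python3 -c "
from workcell import ctrl
print(ctrl.close_job())"
```

```text
the job is handed in; nothing more can be done
None
```

The wide-nosed gun is snapped fully home on the nipple, still gripped at 30 N and pressed home with about 31 N, and the job is handed in; the hand-in call did not return a verdict.

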